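# Square up a speaker grille in the pedal press

## Task

Take the flat speaker grille off the sloping wooden rest, stand it upright on its long thin edge in the gap between the two jaws of the pedal press, roughly centred along the jaws, and let go of it. Then push the press's spring pedal down to its stop with the gripper, keep it there for about a second and let it come fully back up, so that the grille is left standing upright, pushed square and close against the fixed jaw. Leave the other things on the bench where they are.

Things in the scene. Friction and masses are not known exactly. Their poses are not given: they have to be found in the camera images.
- press: Grey iron pedal press, fixed; base 280 x 130 x 12 mm. Origin on the bench; x runs from pedal to jaws, z up. In its frame (mm): base x -175 to 105, top z 12; fixed jaw 130 wide, face at x 55, top z 45; sliding jaw 110 wide, face at x 17 with the pedal up, 41 with the pedal at its stop, top z 44. So the open gap is 38 wide, centred at x 36, floor at z 12.
- tread (a point): Middle of the top of the ribbed pedal tread (64 mm along the pedal, 60 mm wide), at x -132 mm in the press frame, 69 mm above the bench when up, about 34 mm at the stop. It moves with the pedal, 100 mm from the hinge, whose axis lies along the press y at x -35, z 45 mm.
- pedal_arm (a joint): Pedal angle, rad: 0 = up (spring), 0.35 = down on its stop. About 5 N on the tread to start, 12 N at the stop. It drives the sliding jaw.
- grille: Flat orange plastic speaker grille, a plate 120 mm long (its y) x 80 mm high (its z) x 12 mm thick (its x), about 140 g. Origin at its centre. It starts leaning on the rest, about 24 degrees from vertical, top edge away from the robot.
- rest: Wooden sloping rest fixed to the bench, base 130 x 130 x 10 mm, with two narrow arms (92 mm clear between them) that carry the grille near its ends; between them the space under the grille is free down to the base. Origin on the bench; the grille leans back towards its +x.
- radio: Bystander: grey plastic radio housing 70 x 200 x 130 mm, standing; origin at its underside.
- jar: Bystander: small glass jar 48 mm wide, 60 mm high; origin at its underside.
- speaker: Bystander: round loudspeaker driver 100 mm wide, 46 mm high, cone up; origin at its underside.
- screwdriver: Bystander: screwdriver 170 mm long lying on the bench; origin at its underside.
Mind the look-alikes: they are no part of the job. There is more than one size of the grille; the job needs the middle-sized.

How it is judged (in metres and radians):
On the way, in this order (a step that is already met when the one before it is completed fails the run):
1. the grille stands upright on its long edge in the gap between the jaws, roughly centred, let go, with the pedal up (x of grille in the frame of press between 0.02 and 0.052 m and y of grille in the frame of press between -0.025 and 0.025 m and z of grille in the frame of press between 0.048 and 0.056 m and angle between the z axis of grille and the z axis of press, either way round below 0.1 rad and angle between the x axis of grille and the x axis of press, either way round below 0.26 rad and contact force between the fingers and grille below 0.1 N and value of joint pedal_arm below 0.05 rad), for 0.2 s.
2. the pedal is held on its stop by the gripper with the grille upright between the jaws (value of joint pedal_arm above 0.33 rad and contact force between the fingers and press above 2 N and angle between the z axis of grille and the z axis of press, either way round below 0.12 rad), for 0.4 s.
At the end, for the whole second after the job is handed in: Pedal back up (under 0.04 rad); grille at rest on its long edge on the press floor (within 4 mm), within 0.06 rad of upright and of square to the jaws, under 4.5 mm from the fixed jaw, centre within 30 mm of the jaws' middle (value of joint pedal_arm below 0.04 rad and angle between the z axis of grille and the z axis of press, either way round below 0.06 rad and angle between the x axis of grille and the x axis of press, either way round below 0.06 rad and x of grille in the frame of press between 0.0445 and 0.052 m and y of grille in the frame of press between -0.03 and 0.03 m and z of grille in the frame of press between 0.048 and 0.056 m and linear speed of grille below 0.01 m/s); the robot touches nothing.
It fails at once if another thing on the bench (radio, jar, speaker, screwdriver) is pushed more than 30 mm from its place (distance of any of radio, jar, speaker, screwdriver from where it was at the start of the episode above 0.03 m).
It also fails if it takes over 54 s, if anything falls off the work surface, if the arm or the gripper's body presses on something with over 40 N, if the wrist force passes 120 N, or if a joint passes its speed limit or range.

## Robot

A 6-joint arm with a two-finger parallel gripper is mounted at the origin on the work surface. World frame = base frame: x ahead of the robot, y to its left, z up, the work surface at z = 0. Lengths are in mm, angles in degrees, forces in N, time in s.
With the tool pointing down it reaches from about 350 to 850 mm from the base axis. Payload 8.1 kg.
Tool frame: the origin (TCP) lies midway between the tips of the shut fingers; the grasp point (between the pads) lies 19 mm behind it; z points along the fingers, y is the line along which they close (so a half turn about z gives the same grasp; the last joint's range is limited). The gripper opens to 85 mm and grips with 20 to 120 N. Pads are 22 mm wide; open, the fingers measure 114 mm over their backs; the gripper's body (76 mm by 85 mm) begins 54 mm behind the grasp point. The pads swing forward as they close: fully open they stand 13 mm farther back than shut.
Start: joints at [-72.903, 7.471, 85.268, -0, 87.261, -4.893], TCP at [224.688, -556.346, 231.292] pointing down, gripper open.
Joint ranges: [-169.43, 169.43], [-51.17, 129.36], [1.28, 143.12], [-76.62, 256.62], [0, 156.53], [-152.29, 152.29]. Speed limits (degrees/s): [136.94, 136.94, 159.86, 180, 180, 180].

## Interface

Orientations are given as [roll, pitch, yaw] about the fixed x, y, z axes, in that order (R = Rz(yaw) Ry(pitch) Rx(roll)).
In Python, from bench import sensors, optics, r gives the robot as it stands.
- The arm moves only by the tool apply_moves, never from a script. Its argument "targets" is a list of rows, each a list of 7 numbers: the shift along the tool's x, y, z in mm, then the turn, a rotation vector about the tool's x, y, z in rad, then the closure, from 0 (fully open) to 1 (shut). In form: [[x, y, z, wx, wy, wz, claw], ...]. A call has 1 to 20 rows; each row shifts and turns the commanded pose from where the row before left it, along the tool's axes as they then stand; what a row does not reach is not made up. A row lasts 1/8 s, in which the tool goes at most 62.5 mm and 10.7 degrees, less where a joint would pass 70% of its speed; a pose out of reach is approached as far as the arm can. A call is refused whole if a number of a shift passes 62.5 or a number of a turn 0.188, either way. A call with a gripper value outside its range is refused whole. The fingers move at their own pace and stop on an object; "force" is the grip in N (left out, the last holds). Time passes only in rows, so rows that do not move let the fingers close. It gives the time, the measured TCP pose, the force, the opening and the grip force at its end, in the units of the state.
- sensors.sense(): the state, without advancing time (a new reading comes with each control period).
- optics.snapshot(name): name is "scene" or "top"; returns the picture (384x512x3 uint8, red, green, blue); there is no depth.
- optics.get_calibration(name): a dict with "camera_matrix" (3x3 intrinsics, pixels), "dist_coeffs" ([k1, k2, p1, p2, k3] as OpenCV has them; the pictures are not rectified), "pose" (4x4, takes a point from camera to world coordinates). Camera axes: x right, y down, z forward; pixel columns grow to the right and rows downward; lengths in mm; the calibration is good to about 2 mm. A picture is of the moment at which its call begins. get_calibration takes no time and is no camera call.
- r.hand_in(): hands the job in; it is judged then, once.
The state is a dict: "time": time; "joint_pos": joint angles; "qd": joint speeds; "joint_efforts": joint torques, N m; "tool_pos": TCP position; "tcp_rot": TCP orientation; "ft_force": force on the tool from outside, world axes, zero at the start; "wrist_torque": the same for the moment, N m; "finger_gap": finger opening in mm; "grip_force": force on a finger pad.
Only numpy, scipy, OpenCV 4.12 (cv2) and the standard library are available. Lean on these libraries where they do the work, as an engineer would, in place of code of your own. Each camera call takes 0.05 s, during which the arm holds its last target. There are 200 camera calls.

## Working session

There is one attempt and no reset: what is moved stays moved. The work goes in short steps, Python scripts to look and compute and a tool call to move; the robot and the scene stay as the last step left them, time stands still between calls to the robot, and variables do not carry over. Pictures are saved under pics/ and viewed, at most 10 in all, crops included, and the job is handed in when it is done.

Besides the shell and the picture viewer there is one more tool, called after "Emit:" as name([rows], argument=value, ...), one row to a line, values as JSON. apply_moves: Moves the arm, as the interface text tells. Its arguments: {"type":"object","properties":{"targets":{"type":"array"},"force":{"type":"number"}},"required":["targets"]}

```bash
mkdir -p pics; ls; cat > h.py <<'E'
import numpy as np, cv2, json
from bench import sensors, optics, r
def cal(n):
    c=optics.get_calibration(n); return np.array(c["camera_matrix"],float),np.array(c["dist_coeffs"],float),np.array(c["pose"],float)
def ray(n,px):
    K,d,T=cal(n); u=cv2.undistortPoints(np.array(px,float).reshape(-1,1,2),K,d).reshape(-1,2)
    v=np.c_[u,np.ones(len(u))]@T[:3,:3].T; return T[:3,3],v
def onz(n,px,z):
    o,v=ray(n,px); return o+v*((np.asarray(z)-o[2])/v[:,2])[:,None]
def proj(n,P):
    K,d,T=cal(n); R=T[:3,:3].T; return cv2.projectPoints(np.array(P,float).reshape(-1,1,3),cv2.Rodrigues(R)[0],-R@T[:3,3],K,d)[0].reshape(-1,2)
def tri(pa,pb):
    o1,v1=ray("scene",[pa]);o2,v2=ray("top",[pb]);v1=v1[0]/np.linalg.norm(v1);v2=v2[0]/np.linalg.norm(v2)
    s=np.linalg.lstsq(np.c_[v1,-v2],o2-o1,rcond=None)[0]; a,b=o1+s[0]*v1,o2+s[1]*v2
    return (a+b)/2,np.linalg.norm(a-b)
E
python3 - <<'E'
from h import *
for n in ("scene","top"):
    im=optics.snapshot(n); cv2.imwrite(f"pics/{n}0.png",im[:,:,::-1]); print(n,np.round(cal(n)[2],2).tolist(),np.round(cal(n)[0],0).tolist())
a,b=cv2.imread("pics/scene0.png"),cv2.imread("pics/top0.png")
for n,i in(("scene",a),("top",b)): cv2.imwrite(f"pics/{n}0b.png",cv2.resize(i,(800,600),interpolation=cv2.INTER_CUBIC))
E
```

```text
pics
scene [[-0.41, 0.47, -0.78, 1588.01], [0.91, 0.23, -0.34, 434.34], [0.02, -0.85, -0.52, 759.95], [0.0, 0.0, 0.0, 1.0]] [[431.0, 0.0, 250.0], [0.0, 431.0, 202.0], [0.0, 0.0, 1.0]]
top [[0.03, -0.99, 0.15, 361.11], [-1.0, -0.02, 0.02, -48.3], [-0.02, -0.15, -0.99, 1368.56], [0.0, 0.0, 0.0, 1.0]] [[451.0, 0.0, 255.0], [0.0, 451.0, 186.0], [0.0, 0.0, 1.0]]
```

View pics/scene0b.png

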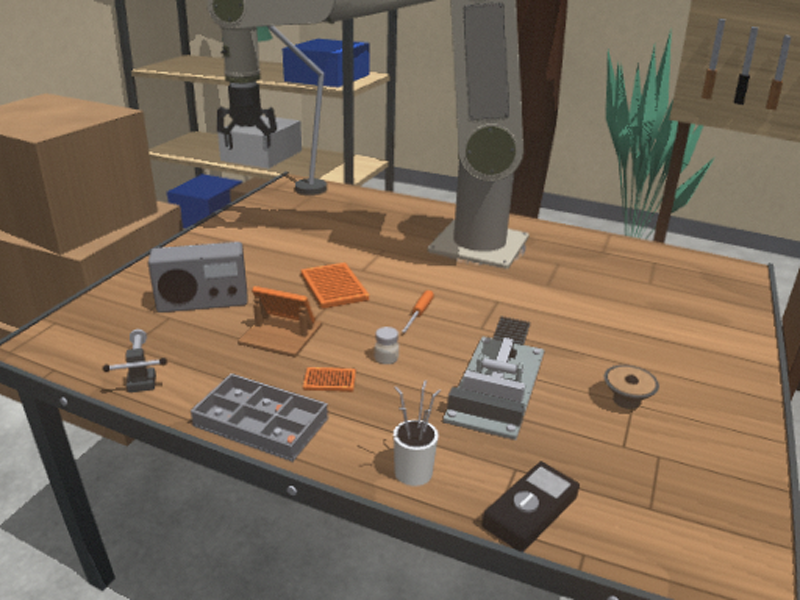

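View pics/top0b.png

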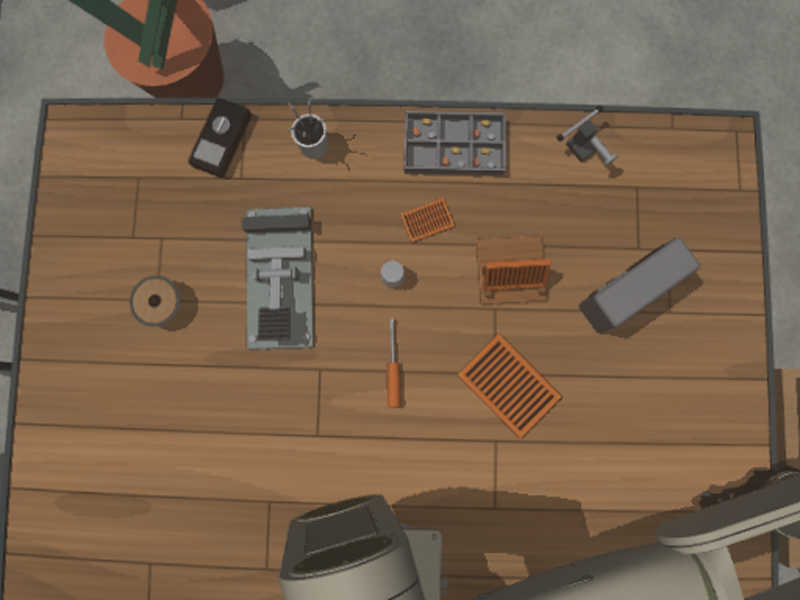

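Scene view (800x600): press near (495,375), rest and grille near (283,310). Top view: press at (280,278), grille on rest at (515,273).
Orange candidates in top view: large grille lying flat (510,387), small one lying flat (428,220), and the one leaning on the rest (515,273). The one on the rest fits because it is the middle size and leans as described. I'll confirm it in an enlarged crop.

```bash
python3 - <<'E'
from h import *
a,b=cv2.imread("pics/scene0.png"),cv2.imread("pics/top0.png")
def c(i,x,y): return cv2.resize(i[y:y+75,x:x+100],(400,300),interpolation=cv2.INTER_CUBIC)
cv2.imwrite("pics/c1.png",np.vstack([np.hstack([c(a,135,165),c(b,290,140)]),np.hstack([c(a,270,200),c(b,130,140)])]))
hsv=cv2.cvtColor(b,cv2.COLOR_BGR2HSV)
m=cv2.inRange(hsv,(4,170,90),(14,255,255))
for q in cv2.findContours(m,cv2.RETR_EXTERNAL,cv2.CHAIN_APPROX_SIMPLE)[0]:
    if cv2.contourArea(q)>60:
        rr=cv2.minAreaRect(q);P=onz("top",cv2.boxPoints(rr),[5]*4);print("or",np.round(rr[0]),np.round(P[:,:2]).tolist(),np.linalg.norm(P[1]-P[0]).round(),np.linalg.norm(P[2]-P[1]).round())
m=cv2.inRange(hsv,(0,0,0),(180,255,255)); m[hsv[:,:,1]>70]=0; m[:130]=0;m[226:]=0;m[:,:150]=0;m[:,207:]=0
m=cv2.morphologyEx(m,cv2.MORPH_CLOSE,np.ones((9,9)))
q=max(cv2.findContours(m,cv2.RETR_EXTERNAL,cv2.CHAIN_APPROX_SIMPLE)[0],key=cv2.contourArea)
rr=cv2.minAreaRect(q);print(rr,np.round(onz("top",cv2.boxPoints(rr),[12]*4),1).tolist())
E
```

```text
or [251. 246.] [[419.0, 2.0], [419.0, -16.0], [341.0, -18.0], [341.0, -0.0]] 18.0 78.0
or [326. 246.] [[402.0, -132.0], [483.0, -210.0], [365.0, -331.0], [286.0, -253.0]] 112.0 169.0
or [331. 169.] [[622.0, -186.0], [632.0, -309.0], [622.0, -310.0], [612.0, -187.0]] 124.0 10.0
((178.1506805419922, 177.56851196289062), (90.34547424316406, 43.93284225463867), 87.87889862060547) [[720.9, 302.6, 12.0], [728.4, 164.7, 12.0], [448.2, 142.0, 12.0], [439.7, 275.7, 12.0]]
```

View pics/c1.png

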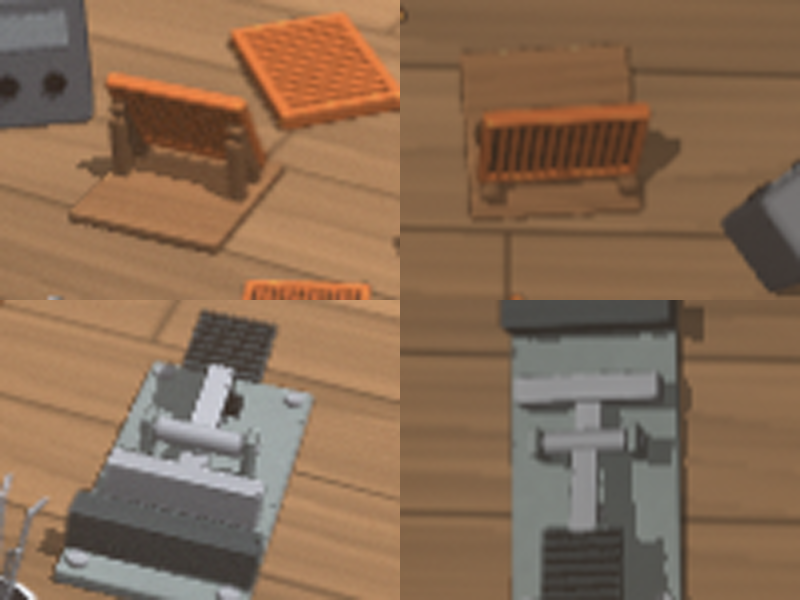

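The crop confirms the middle-sized grille on the rest (top-edge strip from (485,118) to (648,108) in the upper-right crop). Next I'll measure the poses precisely.

```bash
python3 - <<'E'
from h import *
a,b=cv2.imread("pics/scene0.png"),cv2.imread("pics/top0.png")
s=sensors.sense(); print({k:np.round(s[k],2).tolist() for k in("time","tool_pos","tcp_rot","ft_force","finger_gap","grip_force")})
def sub(v,t,up=True):  # first crossing
    for i in range(1,len(v)):
        if v[i-1]<t<=v[i]: return i-1+(t-v[i-1])/(v[i]-v[i-1])
# press sides in top: saturation
S=cv2.cvtColor(b,cv2.COLOR_BGR2HSV)[:,:,1].astype(float)
L=[];Rr=[]
for y in range(168,218):
    l=sub(-S[y,145:170],-75); q=sub(-S[y,215:190:-1],-75)
    if l: L.append((145+l,y))
    if q: Rr.append((215-q,y))
N=[]
for x in range(165,195):
    q=sub(-S[232:212:-1,x],-75)
    if q: N.append((x,232-q))
def fit(p):
    p=np.float32(p); return cv2.fitLine(p,cv2.DIST_HUBER,0,.01,.01).ravel(),np.ptp(p[:,0])
for n,p in(("L",L),("R",Rr),("N",N)):
    f=fit(p)[0]; P=onz("top",[f[2:]-20*f[:2],f[2:]+20*f[:2]],[12,12]); d=P[1]-P[0]
    print(n,len(p),np.round(f,3),np.round(P[:,:2],1).tolist(),"dir",np.degrees(np.arctan2(d[1],d[0])).round(2))
for n,im,(x0,x1,y0,y1) in(("scene",a,(155,206,178,225)),("top",b,(305,358,160,192))):
    h=cv2.cvtColor(im,cv2.COLOR_BGR2HSV); print(n)
    for x in range(x0,x1,5):
        print(x,[(int(h[y,x,0]),int(h[y,x,1]),int(h[y,x,2])) for y in range(y0,y0+22)])
E
```

```text
{'time': 0.1, 'tool_pos': [224.53, -555.86, 230.33], 'tcp_rot': [-179.9, -0.01, 21.99], 'ft_force': [0.51, 0.37, 0.06], 'finger_gap': 85.32, 'grip_force': 0.0}
L 50 [5.00000e-03 1.00000e+00 1.57283e+02 1.92400e+02] [[596.8, 286.7], [473.4, 279.0]] dir -176.44
R 50 [1.70000e-02 1.00000e+00 2.00087e+02 1.96500e+02] [[586.8, 154.1], [464.4, 146.8]] dir -176.58
N 30 [ 1.00000e+00 -2.20000e-02  1.82000e+02  2.22629e+02] [[441.4, 263.1], [447.3, 141.3]] dir -87.25
scene
155 [(165, 11, 89), (0, 11, 89), (6, 14, 88), (0, 14, 89), (175, 17, 91), (6, 14, 91), (173, 12, 88), (5, 17, 92), (5, 17, 91), (0, 19, 93), (0, 14, 92), (162, 15, 87), (0, 11, 89), (0, 14, 89), (10, 9, 89), (0, 9, 88), (5, 19, 82), (13, 76, 90), (14, 116, 156), (14, 118, 173), (14, 117, 175), (14, 114, 172)]
160 [(14, 118, 169), (14, 115, 166), (15, 117, 164), (14, 117, 165), (14, 117, 166), (14, 117, 166), (13, 120, 161), (14, 116, 160), (14, 117, 161), (14, 116, 169), (14, 115, 173), (13, 117, 172), (14, 117, 177), (14, 114, 176), (14, 115, 173), (14, 113, 174), (14, 116, 150), (14, 117, 150), (14, 117, 164), (14, 113, 1
[... 6346 characters left out ...]
350 [(14, 116, 127), (14, 117, 126), (14, 117, 124), (15, 117, 122), (14, 117, 126), (13, 142, 142), (11, 171, 164), (11, 177, 171), (11, 176, 170), (11, 169, 143), (11, 165, 108), (11, 167, 113), (11, 168, 114), (11, 168, 111), (11, 162, 107), (12, 158, 100), (11, 152, 99), (12, 145, 100), (13, 138, 96), (13, 129, 91), (13, 123, 89), (14, 120, 91)]
355 [(15, 118, 128), (14, 116, 127), (15, 117, 124), (15, 118, 123), (14, 116, 127), (14, 117, 131), (15, 120, 134), (15, 119, 133), (14, 119, 131), (15, 119, 131), (15, 116, 132), (14, 118, 134), (15, 120, 128), (14, 118, 108), (15, 117, 89), (15, 116, 88), (14, 116, 88), (14, 115, 91), (14, 118, 91), (14, 115, 91), (14, 115, 91), (14, 114, 92)]
```

```bash
cat > g.py <<'E'
from h import *
E
python3 - <<'E'
from h import *
b=cv2.imread("pics/top0.png");h=cv2.cvtColor(b,cv2.COLOR_BGR2HSV)
def plane(n,p):
    o,v=ray(n,p); k=np.cross(v[0],v[1]); return k/np.linalg.norm(k),o
def line(ps,pt):
    n1,o1=plane("scene",ps);n2,o2=plane("top",pt)
    d=np.cross(n1,n2);d/=np.linalg.norm(d);d*=-np.sign(d[1])
    p=np.linalg.solve(np.array([n1,n2,[0,1,0]]),[n1@o1,n2@o2,-250]);return p,d
for nm,ps,pt in(("back",[(165,186.1),(190,191.1)],[(315,166.8),(345,165.1)]),("front",[(165,182.9),(190,187.9)],[(320,170.6),(345,169.2)])):
    p,d=line(ps,pt);print(nm,p.round(1),d.round(3),"yaw",np.degrees(np.arctan2(d[0],-d[1])).round(1),"px at ends",[proj("top",[p+d*t/1]).round(1).tolist() for t in(-60,60)])
for y in(166,168,170): print(y,[(x,int(h[y,x,1]),int(h[y,x,2])) for x in list(range(307,315))+list(range(347,356))])
o=np.array([618.6,222.1,0]);t=np.radians(3.5);R=np.array([[np.cos(t),-np.sin(t),0],[np.sin(t),np.cos(t),0],[0,0,1]])
P=[[55,65,45],[55,-65,45],[17,55,44],[17,-55,44],[-100,30,69],[-164,-30,69],[-164,30,69],[105,65,12],[105,-65,12],[-175,65,12],[-175,-65,12]]
im=cv2.resize(b[130:230,135:225],(540,600),interpolation=cv2.INTER_CUBIC)
for q in proj("top",np.array(P)@R.T+o): cv2.circle(im,tuple(int(v) for v in ((q-[135,130]+.5)*6-.5)),3,(0,0,255),-1)
cv2.imwrite("pics/ov.png",im)
E
```

```text
back [ 613.2 -250.    97.1] [ 0.081 -0.997 -0.001] yaw 4.6 px at ends [[[315.6, 166.8]], [[357.2, 164.4]]]
front [ 600.6 -250.   100.8] [ 0.08  -0.997  0.001] yaw 4.6 px at ends [[[315.8, 170.8]], [[357.5, 168.5]]]
166 [(307, 132, 129), (308, 130, 129), (309, 132, 129), (310, 131, 128), (311, 131, 128), (312, 131, 128), (313, 131, 128), (314, 131, 128), (347, 167, 148), (348, 168, 153), (349, 171, 161), (350, 171, 164), (351, 166, 160), (352, 139, 143), (353, 119, 133), (354, 120, 134), (355, 120, 134)]
168 [(307, 131, 130), (308, 132, 131), (309, 132, 131), (310, 141, 136), (311, 167, 150), (312, 166, 155), (313, 169, 158), (314, 172, 162), (347, 173, 174), (348, 174, 174), (349, 174, 173), (350, 176, 170), (351, 175, 168), (352, 154, 139), (353, 118, 123), (354, 119, 131), (355, 119, 131)]
170 [(307, 132, 137), (308, 132, 133), (309, 132, 118), (310, 150, 112), (311, 171, 149), (312, 170, 174), (313, 173, 175), (314, 174, 173), (347, 167, 110), (348, 158, 89), (349, 160, 94), (350, 165, 108), (351, 165, 110), (352, 130, 124), (353, 118, 132), (354, 118, 132), (355, 116, 132)]
```

View pics/ov.png

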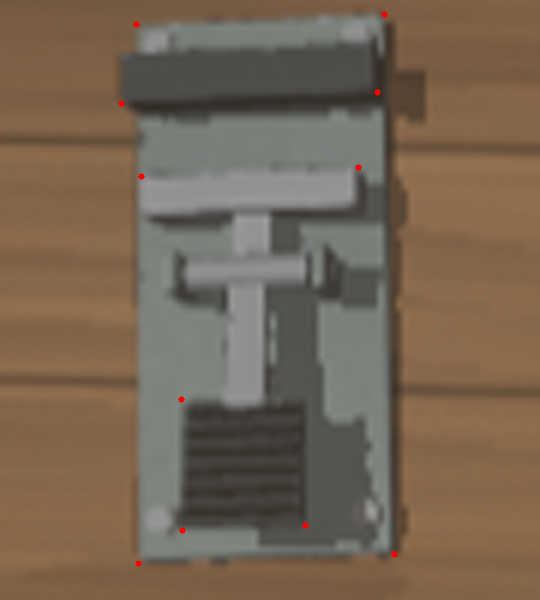

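Overlay check: the projected press corners land within about 1 mm of the picture, e.g. jaw edge (121,103)–(377,92). Press pose is about (618.5, 222), yaw 3.3°. The grille's top-edge middle is about (605.7, -235, 99), yaw 4.6°. Now I'll orient the tool.

Emit:
apply_moves([
  [0, 0, 0, 0, 0, -0.181, 0.45],
  [0, 0, 0, 0, 0, -0.181, 0.45],
  [0, 0, 0, 0, 0, -0.181, 0.45],
  [0, 0, 0, 0, 0, -0.181, 0.45],
  [0, 0, 0, 0, 0, -0.181, 0.45],
  [0, 0, 0, 0, 0, -0.181, 0.45],
  [0, 0, 0, 0, 0, -0.181, 0.45],
  [0, 0, 0, 0.14, 0, 0, 0.45],
  [0, 0, 0, 0.14, 0, 0, 0.45],
  [0, 0, 0, 0.14, 0, 0, 0.45],
  [0, 0, 0, 0, 0, 0, 0.45],
  [0, 0, 0, 0, 0, 0, 0.45],
], force=30)

```text
time: 1.6
tool_pos: [224.7, -556.3, 230.9]
tcp_rot: [-156.0, -0.0, 94.6]
ft_force: [0.4, -0.3, 0.8]
finger_gap: 46.7
grip_force: 0.0
```

```bash
cat > go.py <<'E'
import sys
from h import *
from scipy.spatial.transform import Rotation as Ro
# usage: go.py x y z yaw_of_tool_y tilt_about_tool_x ; prints the shift and turn in present tool axes
s=sensors.sense(); R=Ro.from_euler('xyz',s["tcp_rot"],degrees=True)
x,y,z,yw,ti=map(float,sys.argv[1:6])
G=Ro.from_matrix(np.array([[0,1,0],[1,0,0],[0,0,-1.]]))  # tool y along +x, z down
G=Ro.from_euler('z',yw,degrees=True)*G*Ro.from_euler('x',ti,degrees=True)
print("t",round(s["time"],2),"pos",np.round(s["tool_pos"],1),"q",np.round(s["joint_pos"],0),"F",np.round(s["ft_force"],1),"gap",round(s["finger_gap"],1),"grip",round(s["grip_force"],1))
print("shift",R.inv().apply(np.array([x,y,z])-s["tool_pos"]).round(1),"turn",(R.inv()*G).as_rotvec().round(3))
E
python3 go.py 646 -231.7 190 4.6 24
```

```text
t 1.6 pos [ 224.7 -556.3  230.9] q [-60.  18.  77. -22.  96. -65.] F [ 0.4 -0.3  0.8] gap 46.7 grip 0.0
shift [ 289.7  424.2 -143.5] turn [ 0.001 -0.001  0.   ]
```

Emit:
apply_moves([
  [24, 35.5, -12, 0, 0, 0, 0.45],
  [24, 35.5, -12, 0, 0, 0, 0.45],
  [24, 35.5, -12, 0, 0, 0, 0.45],
  [24, 35.5, -12, 0, 0, 0, 0.45],
  [24, 35.5, -12, 0, 0, 0, 0.45],
  [24, 35.5, -12, 0, 0, 0, 0.45],
  [24, 35.5, -12, 0, 0, 0, 0.45],
  [24, 35.5, -12, 0, 0, 0, 0.45],
  [24, 35.5, -12, 0, 0, 0, 0.45],
  [24, 35.5, -12, 0, 0, 0, 0.45],
  [24, 35.5, -12, 0, 0, 0, 0.45],
  [25, 34, -12, 0, 0, 0, 0.45],
  [0, 0, 0, 0, 0, 0, 0.45],
  [0, 0, 0, 0, 0, 0, 0.45],
  [0, 0, 0, 0, 0, 0, 0.45],
  [0, 0, 0, 0, 0, 0, 0.45],
])

```text
time: 3.6
tool_pos: [646.0, -233.8, 190.6]
tcp_rot: [-156.0, 0.0, 94.5]
ft_force: [-0.7, 0.1, 0.1]
finger_gap: 47.0
grip_force: 0.0
```

```bash
python3 go.py 589.9 -236.3 63.4 4.6 24; python3 - <<'E'
from h import *
a,b=[cv2.cvtColor(optics.snapshot(n),cv2.COLOR_RGB2BGR) for n in("scene","top")]
c=lambda i,x,y:cv2.resize(i[y:y+120,x:x+80],(400,600),interpolation=cv2.INTER_CUBIC)
cv2.imwrite("pics/pre.png",np.hstack([c(a,135,120),c(b,290,100)]))
E
```

```text
t 3.6 pos [ 646.  -233.8  190.6] q [-19.  47.  42. -10. 113. -26.] F [-0.7  0.1  0.1] gap 47.0 grip 0.0
shift [  1.9   0.5 139. ] turn [-0.    -0.001 -0.002]
```

View pics/pre.png

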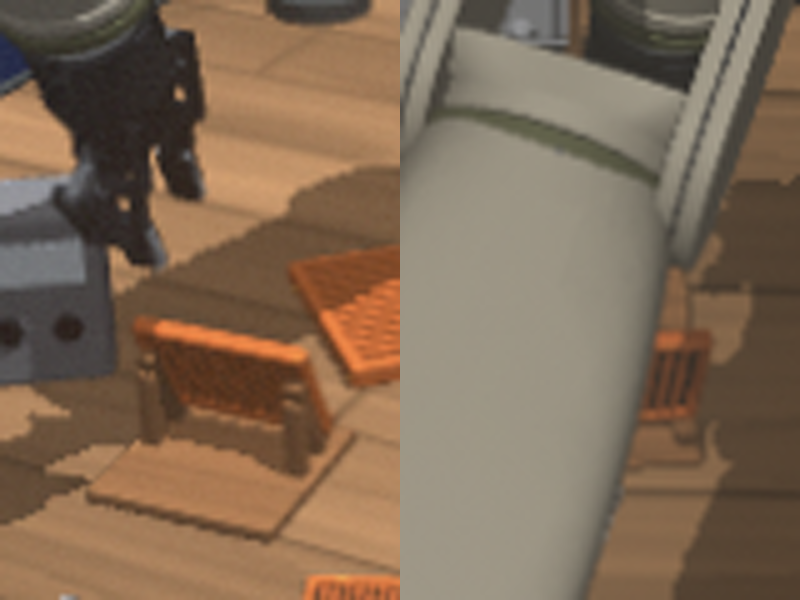

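The scene crop shows the open fingers at (190,190) and (150,260), up and back along the grille's slope; the grille is untouched at (230,370). I'll descend along the slope in two parts.

Emit:
apply_moves([
  [2, 0.5, 20, 0, 0, 0, 0.45],
  [0, 0, 20, 0, 0, 0, 0.45],
  [0, 0, 20, 0, 0, 0, 0.45],
  [0, 0, 20, 0, 0, 0, 0.45],
  [0, 0, 15, 0, 0, 0, 0.45],
  [0, 0, 10, 0, 0, 0, 0.45],
  [0, 0, 10, 0, 0, 0, 0.45],
  [0, 0, 0, 0, 0, 0, 0.45],
  [0, 0, 0, 0, 0, 0, 0.45],
])

```text
time: 4.82
tool_pos: [600.5, -234.4, 85.0]
tcp_rot: [-156.0, 0.0, 94.6]
ft_force: [-0.1, 0.0, 0.2]
finger_gap: 47.1
grip_force: 0.0
```

```bash
python3 go.py 589.9 -236.3 63.4 4.6 24; python3 - <<'E'
from h import *
a=cv2.cvtColor(optics.snapshot("scene"),cv2.COLOR_RGB2BGR)
cv2.imwrite("pics/pre2.png",cv2.resize(a[150:235,135:225],(720,600),interpolation=cv2.INTER_CUBIC))
E
```

```text
t 4.83 pos [ 600.5 -234.4   85. ] q [-20.  43.  59. -10. 100. -25.] F [-0.1  0.   0.2] gap 47.1 grip 0.0
shift [-1.  -0.9 24.1] turn [-0.  0. -0.]
```

View pics/pre2.png

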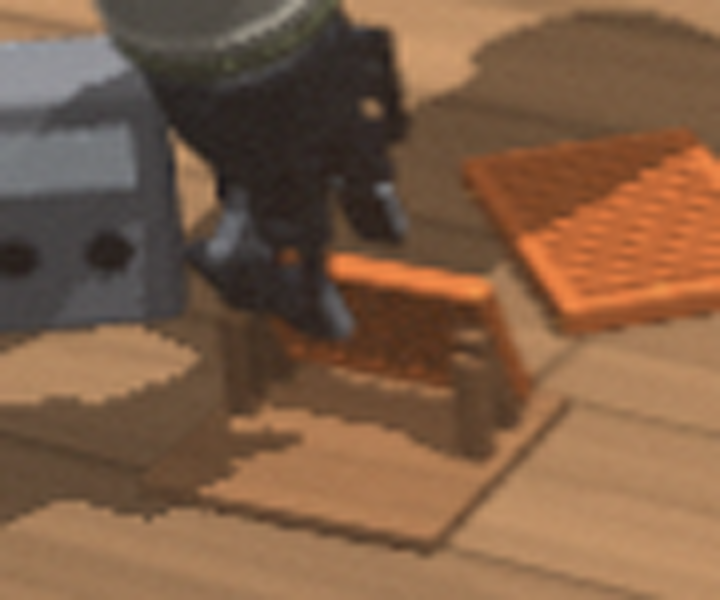

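The fingers straddle the grille: rear finger tip at (335,325), front finger at (385,220) and clear of the edge. I'll go down the last 24 mm and close.

Emit:
apply_moves([
  [-1, -1, 10, 0, 0, 0, 0.45],
  [0, 0, 10, 0, 0, 0, 0.45],
  [0, 0, 4, 0, 0, 0, 0.45],
  [0, 0, 0, 0, 0, 0, 0.45],
  [0, 0, 0, 0, 0, 0, 0.6],
  [0, 0, 0, 0, 0, 0, 0.7],
  [0, 0, 0, 0, 0, 0, 0.8],
  [0, 0, 0, 0, 0, 0, 0.9],
  [0, 0, 0, 0, 0, 0, 1],
  [0, 0, 0, 0, 0, 0, 1],
  [0, 0, 0, 0, 0, 0, 1],
  [0, 0, 0, 0, 0, 0, 1],
], force=40)

```text
time: 6.38
tool_pos: [588.7, -236.3, 63.9]
tcp_rot: [-155.8, 0.0, 94.6]
ft_force: [-5.2, 1.1, 6.4]
finger_gap: 11.3
grip_force: 41.3
```

```bash
python3 go.py 589.9 -236.3 163.4 4.6 24
```

```text
t 6.38 pos [ 588.7 -236.3   63.9] q [-21.  42.  62. -10.  98. -25.] F [-5.2  1.1  6.4] gap 11.3 grip 41.3
shift [ -0.1 -39.6 -91.3] turn [-0.003 -0.    -0.001]
```

Emit:
apply_moves([
  [0, 0, -6, 0, 0, 0, 1],
  [0, 0, -10, 0, 0, 0, 1],
  [0, 0, -20, 0, 0, 0, 1],
  [0, 0, -25, 0, 0, 0, 1],
  [0, 0, -25, 0, 0, 0, 1],
  [0, 0, -25, 0, 0, 0, 1],
  [0, 0, -25, -0.14, 0, 0, 1],
  [0, 0, -10, -0.14, 0, 0, 1],
  [0, 0, 0, -0.14, 0, 0, 1],
  [0, 0, 0, 0, 0, 0, 1],
  [0, 0, 0, 0, 0, 0, 1],
])

```text
time: 7.75
tool_pos: [647.9, -231.7, 197.6]
tcp_rot: [-179.9, 0.0, 94.6]
ft_force: [-0.5, 0.2, -0.5]
finger_gap: 11.6
grip_force: 40.6
```

```bash
python3 go.py 654.4 224.1 180 3.3 0
```

```text
t 7.75 pos [ 647.9 -231.7  197.6] q [-24.  22.  72.  -0.  86. -28.] F [-0.5  0.2 -0.5] gap 11.6 grip 40.6
shift [453.8  42.9  17.3] turn [-0.001  0.     0.022]
```

Emit:
apply_moves([
  [15, 1.5, 0, 0, 0, 0.011, 1],
  [30, 3, 0, 0, 0, 0.011, 1],
  [35, 3, 0, 0, 0, 0, 1],
  [35, 3, 0, 0, 0, 0, 1],
  [35, 3, 0, 0, 0, 0, 1],
  [35, 3, 0, 0, 0, 0, 1],
  [35, 3, 0, 0, 0, 0, 1],
  [35, 3, 0, 0, 0, 0, 1],
  [35, 3, 0, 0, 0, 0, 1],
  [35, 3, 0, 0, 0, 0, 1],
  [35, 3, 2, 0, 0, 0, 1],
  [35, 3, 5, 0, 0, 0, 1],
  [34, 3, 5, 0, 0, 0, 1],
  [25, 3, 5, 0, 0, 0, 1],
  [0, 0, 0, 0, 0, 0, 1],
  [0, 0, 0, 0, 0, 0, 1],
  [0, 0, 0, 0, 0, 0, 1],
])

```text
time: 9.88
tool_pos: [661.3, 223.1, 180.1]
tcp_rot: [180.0, 0.0, 93.3]
ft_force: [-0.2, 0.4, -0.9]
finger_gap: 11.2
grip_force: 40.7
```

```bash
python3 go.py 654.4 224.1 85 3.3 0;  python3 - <<'E'
from h import *
for n in ("scene","top"): cv2.imwrite(f"pics/{n}h.png",cv2.cvtColor(optics.snapshot(n),cv2.COLOR_RGB2BGR))
a=cv2.imread("pics/sceneh.png")
# predicted grille corners, press frame aligned
s=sensors.sense();p=np.array(s["tool_pos"]);t=np.radians(3.3)
ex=np.array([np.cos(t),np.sin(t),0]);ey=np.array([-np.sin(t),np.cos(t),0])
P=[p+x*ex+y*ey+[0,0,z] for x in(-6,6) for y in(-60,60) for z in(39,-41)]
im=cv2.resize(a[120:270,250:370],(480,600),interpolation=cv2.INTER_CUBIC)
for q in proj("scene",P): cv2.circle(im,tuple(int(v) for v in ((q-[250,120]+.5)*4-.5)),3,(255,0,0),-1)
cv2.imwrite("pics/hold.png",im)
E
```

```text
t 9.88 pos [661.3 223.1 180.1] q [14. 24. 71. -0. 85. 11.] F [-0.2  0.4 -0.9] gap 11.2 grip 40.7
shift [ 1.4 -6.9 95. ] turn [ 0.     0.    -0.001]
```

View pics/hold.png

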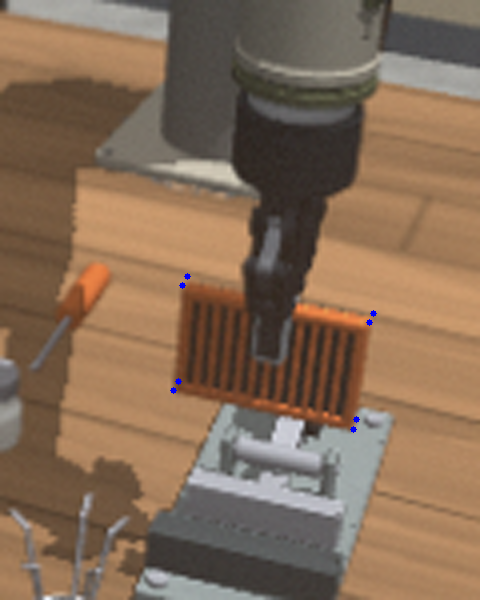

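The held grille matches the prediction: bottom corners at (176,393) and (352,427), upright, square to and above the press. I'll lower it.

Emit:
apply_moves([
  [1, -4, 5, 0, 0, 0, 1],
  [0.5, -3, 10, 0, 0, 0, 1],
  [0, 0, 15, 0, 0, 0, 1],
  [0, 0, 20, 0, 0, 0, 1],
  [0, 0, 20, 0, 0, 0, 1],
  [0, 0, 15, 0, 0, 0, 1],
  [0, 0, 10, 0, 0, 0, 1],
  [0, 0, 10, 0, 0, 0, 1],
  [0, 0, 10, 0, 0, 0, 1],
  [0, 0, 5, 0, 0, 0, 1],
  [0, 0, 0, 0, 0, 0, 1],
  [0, 0, 0, 0, 0, 0, 1],
  [0, 0, 0, 0, 0, 0, 1],
])

```text
time: 11.6
tool_pos: [654.3, 225.3, 60.4]
tcp_rot: [179.9, -0.0, 93.3]
ft_force: [-0.8, 0.9, -1.5]
finger_gap: 11.3
grip_force: 40.8
```

```bash
python3 go.py 654.4 224.1 53 3.3 0
```

```text
t 11.6 pos [654.3 225.3  60.4] q [15. 29. 78. -0. 73. 11.] F [-0.8  0.9 -1.5] gap 11.3 grip 40.8
shift [-1.2  0.1  7.4] turn [ 0.001 -0.     0.   ]
```

Emit:
apply_moves([
  [0, 0, 2, 0, 0, 0, 1],
  [0, 0, 1.5, 0, 0, 0, 1],
  [0, 0, 1.5, 0, 0, 0, 1],
  [0, 0, 0, 0, 0, 0, 1],
  [0, 0, 0, 0, 0, 0, 1],
])

```text
time: 12.22
tool_pos: [654.0, 225.2, 55.2]
tcp_rot: [180.0, -0.0, 93.3]
ft_force: [-1.6, -1.3, 3.9]
finger_gap: 11.3
grip_force: 41.5
```

Emit:
apply_moves([
  [0, 0, 1, 0, 0, 0, 1],
  [0, 0, 0, 0, 0, 0, 1],
  [0, 0, 0, 0, 0, 0, 1],
])

```text
time: 12.6
tool_pos: [654.1, 225.2, 55.2]
tcp_rot: [180.0, -0.0, 93.3]
ft_force: [-5.4, -2.6, 10.0]
finger_gap: 11.5
grip_force: 42.5
```

Emit:
apply_moves([
  [0, 0, 1, 0, 0, 0, 1],
  [0, 0, 0, 0, 0, 0, 1],
  [0, 0, 0, 0, 0, 0, 1],
])

```text
time: 12.98
tool_pos: [654.2, 225.2, 55.2]
tcp_rot: [180.0, -0.0, 93.3]
ft_force: [-7.5, -3.0, 15.4]
finger_gap: 11.4
grip_force: 43.4
```

It's on the floor at TCP z 55.2. I'll unload it and open gradually.

Emit:
apply_moves([
  [0, 0, -1.8, 0, 0, 0, 1],
  [0, 0, 0, 0, 0, 0, 1],
  [0, 0, 0, 0, 0, 0, 1],
  [0, 0, 0, 0, 0, 0, 0.85],
  [0, 0, 0, 0, 0, 0, 0.8],
  [0, 0, 0, 0, 0, 0, 0.75],
  [0, 0, 0, 0, 0, 0, 0.7],
  [0, 0, 0, 0, 0, 0, 0.65],
  [0, 0, 0, 0, 0, 0, 0.6],
  [0, 0, 0, 0, 0, 0, 0.55],
  [0, 0, 0, 0, 0, 0, 0.5],
  [0, 0, 0, 0, 0, 0, 0.5],
  [0, 0, 0, 0, 0, 0, 0.5],
  [0, 0, 0, 0, 0, 0, 0.5],
], force=20)

```text
time: 14.72
tool_pos: [653.9, 225.2, 54.6]
tcp_rot: [180.0, -0.0, 93.3]
ft_force: [0.2, 0.9, -0.2]
finger_gap: 42.4
grip_force: 0.0
```

Emit:
apply_moves([
  [0, 0, -4, 0, 0, 0, 0.5],
  [0, 0, -8, 0, 0, 0, 0.5],
  [0, 0, -15, 0, 0, 0, 0.5],
  [0, 0, -20, 0, 0, 0, 0.5],
  [0, 0, -25, 0, 0, 0, 0.5],
  [0, 0, -30, 0, 0, 0, 0.5],
  [0, 0, -15, 0, 0, 0, 0.5],
  [0, -40, 0, 0, 0, 0, 1],
  [0, -50, 0, 0, 0, 0, 1],
  [0, -50, 0, 0, 0, 0, 1],
  [0, -25, 0, 0, 0, 0, 1],
  [0, 0, 0, 0, 0, 0, 1],
  [0, 0, 0, 0, 0, 0, 1],
])

```text
time: 16.35
tool_pos: [489.8, 215.7, 172.1]
tcp_rot: [179.9, -0.0, 93.3]
ft_force: [-0.2, 0.9, 0.5]
finger_gap: 0.5
grip_force: 0.0
```

```bash
python3 go.py 486.7 214.4 80 3.3 0;  python3 - <<'E'
from h import *
a,b=[cv2.cvtColor(optics.snapshot(n),cv2.COLOR_RGB2BGR) for n in("scene","top")]
cv2.imwrite("pics/st.png",np.hstack([cv2.resize(a[180:280,270:350],(400,500),interpolation=cv2.INTER_CUBIC),cv2.resize(b[130:230,140:220],(400,500),interpolation=cv2.INTER_CUBIC)]))
E
```

```text
t 16.35 pos [489.8 215.7 172.1] q [ 18.  -1. 100.  -0.  81.  15.] F [-0.2  0.9  0.5] gap 0.5 grip 0.0
shift [-1.1 -3.3 92.1] turn [ 0.001 -0.     0.   ]
```

View pics/st.png

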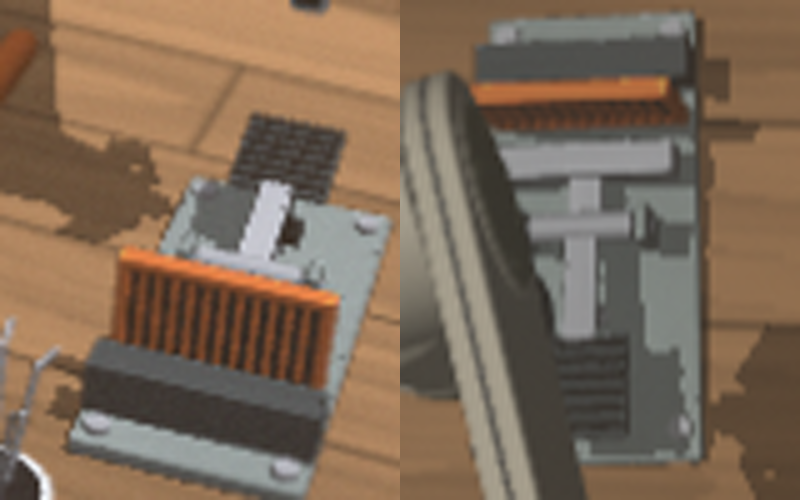

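The grille stands upright in the gap, seen in the scene crop at (225,320) and in the top crop at (575,100). The pedal is up at (290,155). I'll move down onto the tread with shut fingers.

Emit:
apply_moves([
  [-1, -3, 20, 0, 0, 0, 1],
  [0, 0, 25, 0, 0, 0, 1],
  [0, 0, 25, 0, 0, 0, 1],
  [0, 0, 15, 0, 0, 0, 1],
  [0, 0, 6, 0, 0, 0, 1],
  [0, 0, 0, 0, 0, 0, 1],
  [0, 0, 0, 0, 0, 0, 1],
], force=40)

```text
time: 17.32
tool_pos: [487.0, 214.7, 81.6]
tcp_rot: [179.9, -0.0, 93.3]
ft_force: [-0.6, -1.6, -0.3]
finger_gap: 0.2
grip_force: 0.0
```

Emit:
apply_moves([
  [0, 0, 3, 0, 0, 0, 1],
  [0, 0, 3, 0, 0, 0, 1],
  [0, 0, 3, 0, 0, 0, 1],
  [0, 0, 3, 0, 0, 0, 1],
  [0, 0, 3, 0, 0, 0, 1],
  [0, 0, 3, 0, 0, 0, 1],
  [0, 0, 3, 0, 0, 0, 1],
  [0, 0, 3, 0, 0, 0, 1],
  [0, 0, 3, 0, 0, 0, 1],
  [0, 0, 3, 0, 0, 0, 1],
  [0, 0, 2, 0, 0, 0, 1],
  [0, 0, 0, 0, 0, 0, 1],
  [0, 0, 0, 0, 0, 0, 1],
])

```text
time: 18.95
tool_pos: [485.6, 214.5, 48.7]
tcp_rot: [-179.9, -0.0, 93.3]
ft_force: [-5.4, 0.1, 9.0]
finger_gap: 0.1
grip_force: 3.9
```

Emit:
apply_moves([
  [0, 0, 3, 0, 0, 0, 1],
  [0, 0, 3, 0, 0, 0, 1],
  [0, 0, 3, 0, 0, 0, 1],
  [0, 0, 2, 0, 0, 0, 1],
  [0, 0, 1, 0, 0, 0, 1],
  [0, 0, 0, 0, 0, 0, 1],
  [0, 0, 0, 0, 0, 0, 1],
])

```text
time: 19.82
tool_pos: [486.2, 214.6, 37.3]
tcp_rot: [180.0, -0.0, 93.3]
ft_force: [-4.9, -1.2, 11.2]
finger_gap: 0.0
grip_force: 5.6
```

Emit:
apply_moves([
  [0, 0, 1.5, 0, 0, 0, 1],
  [0, 0, 1.5, 0, 0, 0, 1],
  [0, 0, 0, 0, 0, 0, 1],
  [0, 0, 0, 0, 0, 0, 1],
])

```text
time: 20.32
tool_pos: [486.5, 214.7, 34.5]
tcp_rot: [180.0, -0.0, 93.3]
ft_force: [-4.9, -1.0, 11.2]
finger_gap: 0.1
grip_force: 5.9
```

Emit:
apply_moves([
  [0, 0, 1, 0, 0, 0, 1],
  [0, 0, 0, 0, 0, 0, 1],
  [0, 0, 0, 0, 0, 0, 1],
])

```text
time: 20.7
tool_pos: [486.6, 214.7, 34.1]
tcp_rot: [180.0, -0.0, 93.3]
ft_force: [-7.1, -2.8, 17.2]
finger_gap: 0.2
grip_force: 8.7
```

It's on the stop: z 34.1 with the force rising. I'll hold for a second, then come up smoothly and clear.

Emit:
apply_moves([
  [0, 0, 0.5, 0, 0, 0, 1],
  [0, 0, 0, 0, 0, 0, 1],
  [0, 0, 0, 0, 0, 0, 1],
  [0, 0, 0, 0, 0, 0, 1],
  [0, 0, 0, 0, 0, 0, 1],
  [0, 0, 0, 0, 0, 0, 1],
  [0, 0, 0, 0, 0, 0, 1],
  [0, 0, 0, 0, 0, 0, 1],
  [0, 0, 0, 0, 0, 0, 1],
  [0, 0, 0, 0, 0, 0, 1],
])

```text
time: 21.95
tool_pos: [486.7, 214.7, 33.9]
tcp_rot: [180.0, -0.0, 93.3]
ft_force: [-8.5, -3.0, 20.2]
finger_gap: -0.0
grip_force: 10.5
```

Emit:
apply_moves([
  [0, 0, -3, 0, 0, 0, 1],
  [0, 0, -3, 0, 0, 0, 1],
  [0, 0, -4, 0, 0, 0, 1],
  [0, 0, -4, 0, 0, 0, 1],
  [0, 0, -4, 0, 0, 0, 1],
  [0, 0, -4, 0, 0, 0, 1],
  [0, 0, -4, 0, 0, 0, 1],
  [0, 0, -4, 0, 0, 0, 1],
  [0, 0, -4, 0, 0, 0, 1],
  [0, 0, -4, 0, 0, 0, 1],
  [0, 0, -4, 0, 0, 0, 1],
  [0, 0, -10, 0, 0, 0, 1],
  [0, 0, -20, 0, 0, 0, 1],
  [0, 0, -40, 0, 0, 0, 1],
  [0, 0, -50, 0, 0, 0, 1],
  [0, -40, -40, 0, 0, 0, 1],
  [0, 0, 0, 0, 0, 0, 1],
  [0, 0, 0, 0, 0, 0, 1],
  [0, 0, 0, 0, 0, 0, 1],
])

```text
time: 24.32
tool_pos: [445.8, 211.8, 232.4]
tcp_rot: [-179.8, 0.0, 93.3]
ft_force: [-0.1, 0.0, -0.2]
finger_gap: -0.4
grip_force: 0.0
```

```bash
python3 go.py 486.7 214.4 80 3.3 0;  python3 - <<'E'
from h import *
a,b=[cv2.cvtColor(optics.snapshot(n),cv2.COLOR_RGB2BGR) for n in("scene","top")]
cv2.imwrite("pics/fin.png",np.hstack([cv2.resize(a[180:280,270:350],(400,500),interpolation=cv2.INTER_CUBIC),cv2.resize(b[130:230,140:220],(400,500),interpolation=cv2.INTER_CUBIC)]))
E
```

```text
t 24.32 pos [445.8 211.8 232.4] q [ 19.  -9. 102.  -0.  88.  16.] F [-0.1  0.  -0.2] gap -0.4 grip 0.0
shift [  0.4  41.4 152.3] turn [-0.003  0.001  0.   ]
```

View pics/fin.png

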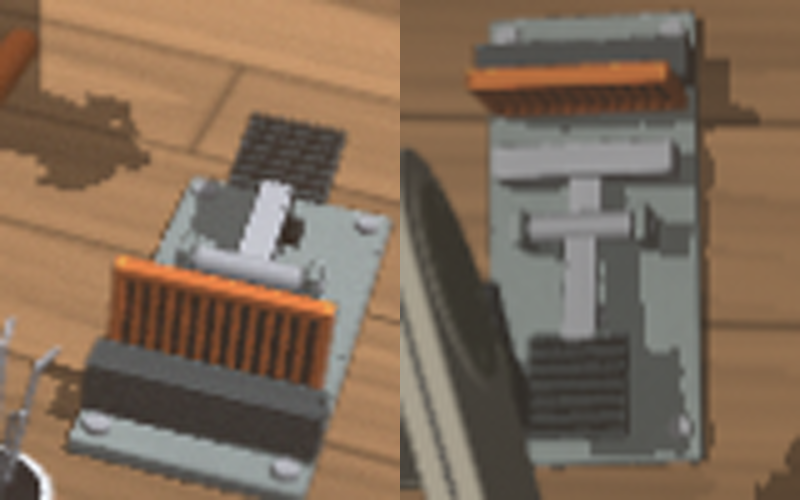

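The grille is upright and parallel to the fixed jaw, about 10 mm nearer to it (top crop, strip at (570,77)). The pedal is back up at (578,385) and the gripper is clear. I'll hand in.

```bash
python3 -c "
from bench import r
print(r.hand_in())"
```

```text
the job is handed in; nothing more can be done
None
```

I handed the job in after about 24 s of robot time: in the last picture the middle-sized grille stands upright and square, close against the fixed jaw, and the pedal is back up after about a second on its stop; the hand-in returned no verdict.

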